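Gauge a blind bore and clamp the probe

TASK

Push the block down the sloped chute until it rests against the stop, then lower the gauge's probe gently until its tip touches the bottom of the block's bore, and clamp the probe there by swinging the clamp lever until it is tight against its stop. Leave the probe standing on the bottom of the bore, and do not knock over or shift the beaker and the bottle on the worktop.

Things in the scene. Friction and masses are not known exactly. Their poses are not given: they have to be found in the camera images.
- chute_stop (a point): Gauging fixture, fixed: middle of the stop face, on the floor of the aluminium chute. y points up the chute (slope 0.18 rad, high end on the robot's left), z is square to the floor, x across. Chute 63 mm wide inside, rails 18 mm high, floor 295 mm long from the stop, high end open. The probe's axis is at x = 0, y = +30 mm; the grey arm guiding it spans y -13 to +49, z 80 to 110 mm.
- block_center (a point): Centre of the loose aluminium block in the chute, 60 x 150 x 55 mm (x, y, z; axes as the chute's), 0.6 kg. Against the stop its centre is 75 mm up the chute from it. A blind bore 34 mm wide opens in its top, 45 mm from the centre towards the stop, then under the probe; its depth differs every time, 17 to 45 mm. Friction holds the block where it is left; moving it takes 3 to 8 N.
- probe_head (a point): Middle of the top of the black disc, 28 mm in diameter, that heads the probe, a steel rod 12 mm thick and 133 mm long with its tip at the bottom. z along the rod, upwards. The rod slides along this axis only; friction of about 4 N holds it at any height. The tip must not press on the bore's bottom with over 40 N; 3 to 15 N is right.
- probe (a joint): Probe slide in m: 0 fully raised (tip 65 mm above the chute floor, 10 mm above the block's top), grows as the probe goes down, end of travel 0.062.
- clamp_pin (a point): Centre of the upright black pin at the end of the clamp lever on top of the arm: 14 mm thick, 42 mm high, the upper 38 mm free, axis parallel to the probe. It is pushed sideways round the pivot.
- clamp_pivot (a point): Point on the lever's axis, level with the centre of the pin, 65 mm from it; z is the axis. Fixed to the fixture, 24 mm from the probe's axis on the stop side.
- clamp (a joint): Clamp lever in rad: near 0 open, the pin on the robot's side; grows counter-clockwise seen from above, the pin moving away from the robot. About 2 N at the pin moves it freely to about 1.2; from there its cam squeezes the rod and it takes up to about 10 N, until it is tight against its stop at 1.4, which locks the probe. It stays wherever it is left.
- beaker: Loose glass beaker, 72 x 82 x 92 mm, a bystander to the right; origin at the centre of its underside, z up.
- amber_bottle: Loose brown bottle with a cap, 62 mm in diameter, 126 mm high, a bystander to the right; origin at the centre of its underside, z up.
Things that resemble listed ones, but are neither listed nor needed, are in the scene too. Of the things that look like the part that bears block_center, the middle-sized one is meant.

How it is judged:
By the outcome, as a careful person would: the job done as asked, in the order asked, and still so for the second after the job is handed in, with the robot touching nothing.
It also fails if it takes over 54 s, if anything falls off the work surface, if the arm or the gripper's body presses on something with over 40 N, if the wrist force passes 120 N, or if a joint passes its speed limit or range.

ROBOT

A 6-joint arm with a two-finger parallel gripper is mounted at the origin on a cart in front of the work surface, level with it; the furniture and walls round the work are solid. World frame = base frame: x ahead of the robot, y to its left, z up, the work surface at z = 0. Lengths are in m, angles in degrees, forces in N, time in s.
With the tool pointing down it reaches from about 0.35 to 0.875 m from the base axis. Payload 4.2 kg.
Tool frame: the origin (TCP) lies midway between the tips of the shut fingers; the grasp point (between the pads) lies 19 mm behind it; z points along the fingers, y is the line along which they close (so a half turn about z gives the same grasp; the last joint's range is limited). The gripper opens to 87 mm and grips with 3 to 60 N. Pads are 19 mm wide; open, the fingers measure 117 mm over their backs; the gripper's body (75 mm by 190 mm) begins 51 mm behind the grasp point.
Start: joints at [80.821, 22.042, 0.453, 0, -68.411, -14.817], TCP at [0.254, 0.571, 0.223] pointing down, gripper open.
Joint ranges: [-179.83, 179.83], [-69.29, 118.12], [-61.27, 80.66], [-181.25, 117.63], [-171.15, -9.14], [-177.46, 177.46]. Speed limits (degrees/s): [159.86, 159.86, 180, 180, 180, 180].

INTERFACE

Orientations are given as [roll, pitch, yaw] about the fixed x, y, z axes, in that order (R = Rz(yaw) Ry(pitch) Rx(roll)).
In Python, from workcell import env gives the robot as it stands. The module is installed in compiled form; this text tells all that it offers. Calls block until the motion is done:
- env.goto(position, orientation): joint-space move of the TCP to a pose.
- env.move_straight(position, rotation=None, rate=0.15, force_limit=None): straight line of the TCP; rotation=None keeps the orientation; rate is the mean speed in m/s. With force_limit (N) it stops when the force on the tool has changed by that much, and returns True; else False.
- env.set_joints(angles): joint-space move.
- env.gripper_to(opening, grasp_force=None): opening from 0.0 (shut) to 1.0 (fully open); grasp_force is the grip in N (None keeps the last); returns when the fingers have stopped.
- env.dwell(seconds).
- env.inverse_kinematics(position, orientation): joint angles nearest the present ones, or None.
- env.read_state(): the state.
- env.grab_frame(name): name is "scene" or "top"; returns a dict with "image" (400x640x3 uint8, blue, green, red), "fx", "fy", "cx", "cy" (pixels), "position" and "orientation" of the camera in the world. Camera axes: x right, y up, looking along -z (the intrinsics and any distortion apply to the point x, -y, -z); pixel columns grow to the right and rows downward; lengths in m; the calibration is good to about 2 mm. A picture is of the moment at which its call begins. There is no depth.
A pose or a line that the arm cannot do raises env.Unreachable and nothing moves.
- env.close_job(): hands the job in; it is judged then, once.
Trained networks look in a picture, given as the dict that the camera call returned (one of the last four; its "shot" number tells which), for a name from the list of things; names that differ only in an ending like _2 or _b are one class to them, and where a whole thing is asked for, a point or a joint stands for the part that bears it (a point fixed in the world has none). Each returns a list of dicts, best first, with "score" (0 to 1); they miss things now and then, are a little off and sometimes report something else, mostly with a low value. They report only what shows in the picture. A call takes as long as a camera call. They do not tell look-alikes from the thing itself.
- env.search_frame(picture, thing): "xyz" ([x, y, z] in m, in world coordinates, good to about 4 mm: the middle of the surface that is visible of it).
- env.trace(picture, thing): "mask" (400x640 bool, what is visible of it).
The state is a dict: "clock": time; "joint_positions": joint angles; "qvel": joint speeds; "joint_torque": joint torques, N m; "position": TCP position; "tool_rot": TCP orientation; "force": force on the tool from outside, world axes, zero at the start; "wrist_torque": the same for the moment, N m; "opening": opening from 0.0 (shut) to 1.0 (fully open); "finger_force": force on a finger pad.
Only numpy, scipy, OpenCV 4.12 (cv2) and the standard library are available. Lean on these libraries where they do the work, as an engineer would, in place of code of your own. Each camera call takes 0.05 s, during which the arm holds its last target. There are 200 camera calls.

## Working session

There is one attempt and no reset: what is moved stays moved. The work goes in short steps, each a Python script; the robot and the scene stay as the last script left them, time stands still between calls to the robot, and variables do not carry over. Pictures are saved under pics/ and viewed, at most 10 in all, crops included, and the job is handed in when it is done.

```bash
mkdir -p pics; python3 - <<'E'
from workcell import env
import cv2,numpy as np
for n in("scene","top"):
    p=env.grab_frame(n); cv2.imwrite(f"pics/{n}0.png",p["image"])
    print(n,{k:(np.round(v,4).tolist() if k!="shot" else v) for k,v in p.items() if k!="image"})
    for t in("chute_stop","block_center","probe_head","clamp_pin","clamp_pivot","beaker","amber_bottle"):
        try: print(t,[(np.round(d["xyz"],3).tolist(),round(float(d["score"]),2)) for d in env.search_frame(p,t)])
        except Exception as e: print(t,repr(e))
s=env.read_state();print(s["clock"],s["tool_rot"],s["force"])
E
```

```text
scene {'fx': 440.1317, 'fy': 440.1317, 'cx': 313.4675, 'cy': 199.0738, 'position': [-0.3494, 1.054, 1.3459], 'orientation': [46.5782, -0.6688, -137.06], 'shot': 1}
chute_stop [([0.512, 0.04, 0.063], 0.95)]
block_center [([0.53, 0.166, 0.108], 0.86), ([0.481, 0.698, 0.075], 0.85)]
probe_head []
clamp_pin [([0.468, -0.02, 0.15], 0.46)]
clamp_pivot [([0.514, 0.038, 0.06], 0.8)]
beaker [([0.482, -0.252, 0.082], 0.46)]
amber_bottle []
top {'fx': 485.3371, 'fy': 485.3371, 'cx': 317.0666, 'cy': 203.7831, 'position': [0.2862, 0.1198, 1.8305], 'orientation': [6.2923, -0.4191, -88.6623], 'shot': 2}
chute_stop [([0.537, 0.055, 0.078], 0.97)]
block_center [([0.544, 0.143, 0.112], 0.95), ([0.504, 0.677, 0.074], 0.74), ([0.454, 0.412, 0.042], 0.66)]
probe_head []
clamp_pin [([0.48, -0.021, 0.152], 0.48)]
clamp_pivot [([0.534, 0.058, 0.074], 0.83)]
beaker [([0.46, -0.254, 0.028], 0.7)]
amber_bottle [([0.473, -0.374, 0.094], 0.72), ([0.48, -0.016, 0.155], 0.4)]
0.8 [-1.79996648e+02  7.53824678e-04 -2.39968048e+01] [-0.73612565  0.31924963 -0.28630086]
```

View pics/scene0.png

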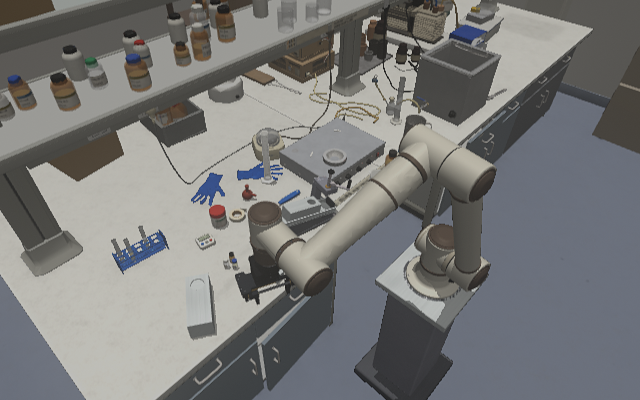

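View pics/top0.png

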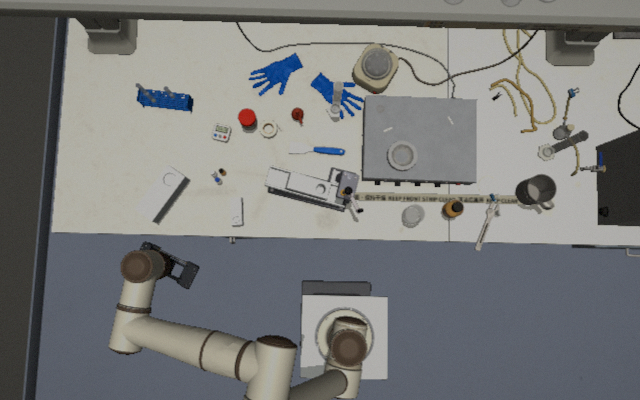

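The scene picture shows the fixture at about (310,205), partly hidden by the arm. In the top picture the chute runs (268,182)–(355,195). Block candidates in the top picture are A, in the chute at (300,182); B, the large grey one on the bench at (165,193); and C, the small one at (238,210). A is the middle-sized one and lies in the chute. I'll check it in a close crop.

```bash
python3 - <<'E'
import cv2,numpy as np
a=cv2.imread("pics/top0.png")[155:225,255:375]; b=cv2.imread("pics/scene0.png")[155:225,270:390]
cv2.imwrite("pics/crop0.png",cv2.resize(a,None,fx=6.6,fy=6.6,interpolation=cv2.INTER_CUBIC))
E
```

```text
(no output)
```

View pics/crop0.png

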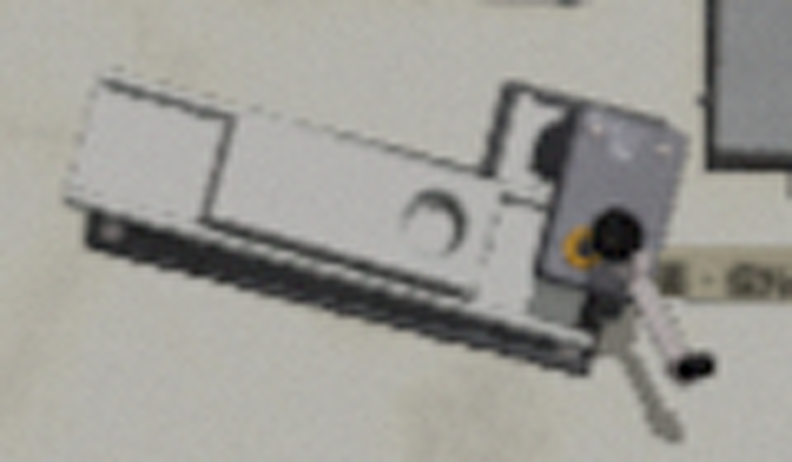

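The crop (offset 255,155, scale 6.6) confirms the choice. The block with the bore at (435,225) lies in the chute, its high end at (232,118)–(205,220). The probe head disc is at (617,235), the orange bush at (580,247) and the clamp pin at (695,367). The arm hides the scene view, so I'll swing it left over the floor and look again.

```bash
python3 - <<'E'
from workcell import env
import cv2,numpy as np
env.set_joints([118,22.042,0.453,0,-68.411,-14.817])
p=env.grab_frame("scene"); cv2.imwrite("pics/scene1.png",p["image"])
cv2.imwrite("pics/crop1.png",cv2.resize(p["image"][150:250,250:383],None,fx=6,fy=6,interpolation=cv2.INTER_CUBIC))
for t in("chute_stop","block_center","probe_head","clamp_pin","clamp_pivot"):
    print(t,[(np.round(d["xyz"],3).tolist(),round(float(d["score"]),2)) for d in env.search_frame(p,t)])
print(env.read_state()["clock"])
E
```

```text
chute_stop [([0.527, 0.123, 0.062], 0.71)]
block_center [([0.534, 0.168, 0.108], 0.62), ([0.479, 0.697, 0.076], 0.62), ([0.44, 0.419, 0.04], 0.58)]
probe_head [([0.468, -0.018, 0.151], 0.51), ([0.514, 0.015, 0.207], 0.44)]
clamp_pin [([0.47, -0.021, 0.154], 0.48)]
clamp_pivot [([0.529, 0.121, 0.056], 0.74), ([0.509, 0.022, 0.21], 0.46)]
2.575
```

View pics/crop1.png

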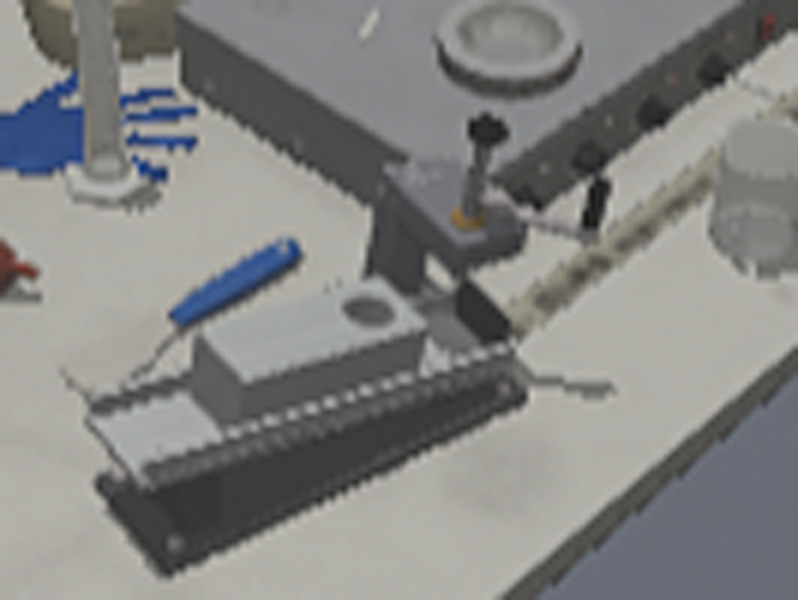

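The scene crop (offset 250,150, scale 6) shows the fixture clear of the arm. Block top corners are (197,332), (240,383), (430,330) and (375,282), and the bore is at (370,310). The probe head is at (487,125), the bush at (467,217), and the pin spans (600,183) to (593,232). The grey box beside the fixture is low. I'll fit the fixture pose jointly in both views.

```bash
cat > fit.py <<'E'
import numpy as np
from scipy.spatial.transform import Rotation as R
from scipy.optimize import least_squares
C={"s":(440.1317,313.4675,199.0738,[-0.3494,1.054,1.3459],[46.5782,-0.6688,-137.06],250,150,6),
   "t":(485.3371,317.0666,203.7831,[0.2862,0.1198,1.8305],[6.2923,-0.4191,-88.6623],255,155,6.6)}
def proj(c,P):
    f,cx,cy,pos,rpy,*_=C[c]
    q=R.from_euler("xyz",rpy,degrees=True).inv().apply(np.asarray(P)-pos)
    return np.array([cx-f*q[0]/q[2],cy+f*q[1]/q[2]])
def px(c,u,v):
    o=C[c]; return np.array([o[5]+(u+.5)/o[7]-.5,o[6]+(v+.5)/o[7]-.5])
def frame(v):   # chute frame: origin, rotation
    yaw=v[3]; return v[:3],R.from_euler("ZX",[yaw,0.18])
D=lambda d:{"hf":(.03,d+.15,.055),"hn":(-.03,d+.15,.055),"lf":(.03,d,.055),"ln":(-.03,d,.055),"bore":(0,d+.03,.055)}
obs=[("s","hf",197,332),("s","hn",240,383),("s","lf",375,282),("s","ln",430,330),("s","bore",370,310),
("s","head",487,125),("s","bush",467,217),("s","pin",597,207),("s","rf",90,412),("s","rn",150,475),
("t","hf",232,118),("t","hn",205,220),("t","lf",492,178),("t","ln",470,297),("t","bore",437,222),
("t","head",617,235),("t","bush",580,247),("t","pin",695,367)]
def pts(v):
    p=D(v[4]); p.update(head=(0,.03,.198),bush=(0,.03,.112),rf=(.0325,.295,.018),rn=(-.0325,.295,.018),
      pin=(.065*np.cos(v[6]),.006+.065*np.sin(v[6]),v[5])); return p
def res(v):
    o,r=frame(v);p=pts(v)
    return np.concatenate([proj(c,o+r.apply(p[n]))-px(c,a,b) for c,n,a,b in obs])
if __name__=="__main__":
    s=least_squares(res,[.51,.04,.05,-.2,.05,.135,np.pi+.3],loss="soft_l1",f_scale=.7)
    print(np.round(s.x,4)); 
    for o,e in zip(obs,res(s.x).reshape(-1,2)): print(o[:2],np.round(e,2))
    print(np.sqrt(np.diag(np.linalg.inv(s.jac.T@s.jac)))*.5)
    o,r=frame(s.x); print({k:np.round(o+r.apply(q),4).tolist() for k,q in pts(s.x).items()})
    np.save("fit.npy",s.x)
E
python3 fit.py
```

```text
[ 0.5127  0.0143  0.0293 -0.2092  0.0717  0.1399  3.8752]
('s', 'hf') [-0.33  0.62]
('s', 'hn') [0.71 0.99]
('s', 'lf') [ 0.35 -0.41]
('s', 'ln') [-0.38 -0.12]
('s', 'bore') [-0.51  0.89]
('s', 'head') [ 0.08 -0.93]
('s', 'bush') [-0.41  1.05]
('s', 'pin') [-0.8  -0.17]
('s', 'rf') [ 0.43 -0.96]
('s', 'rn') [-0.97 -1.48]
('t', 'hf') [-0.01 -0.17]
('t', 'hn') [0.08 0.6 ]
('t', 'lf') [0.66 1.37]
('t', 'ln') [ 0.2  -0.62]
('t', 'bore') [-0.84  0.63]
('t', 'head') [ 0.48 -0.11]
('t', 'bush') [0.07 0.39]
('t', 'pin') [-0.11 -0.19]
[0.00096457 0.00110917 0.00193605 0.00714649 0.00128434 0.00395408
 0.04454143]
{'hf': [0.5853, 0.2118, 0.1231], 'hn': [0.5266, 0.2242, 0.1231], 'lf': [0.5546, 0.0674, 0.0962], 'ln': [0.4959, 0.0799, 0.0962], 'bore': [0.5314, 0.1025, 0.1016], 'head': [0.5114, 0.0085, 0.2294], 'bush': [0.5146, 0.0235, 0.1448], 'rf': [0.6041, 0.2883, 0.0998], 'rn': [0.5405, 0.3018, 0.0998], 'pin': [0.4526, -0.0363, 0.1602]}
```

```bash
cat > tri.py <<'E'
from fit import *
v=np.load("fit.npy");o,r=frame(v);P=pts(v)
d={}
for c,n,a,b in obs: d.setdefault(n,[]).append((c,px(c,a,b)))
d["pintop"]=[("s",px("s",600,183)),("t",px("t",707,361))]; d["pinbot"]=[("s",px("s",593,232)),("t",px("t",683,374))]
for n,l in d.items():
    if len(l)<2: continue
    s=least_squares(lambda X:np.concatenate([proj(c,X)-q for c,q in l]),[.5,.05,.1])
    print(n,np.round(s.x,4),np.round(s.fun,2),"chute:",np.round(r.inv().apply(s.x-o)*1e3,1),"model:",np.round(np.array(P.get(n,(0,0,0)))*1e3,1))
for X in([.469,-.020,.152],[.4526,-.0363,.160],[.514,.015,.207]): print(proj("s",X),proj("t",X))
print(px("s",597,207),px("t",695,367))
E
python3 tri.py
```

```text
hf [0.5838 0.2114 0.1273] [-0.04 -0.01  0.02  0.03] chute: [ 28.6 221.8  59.3] model: [ 30.  221.7  55. ]
hn [0.5287 0.2248 0.1273] [ 0.21  0.04 -0.11 -0.16] chute: [-28.1 223.4  59. ] model: [-30.  221.7  55. ]
lf [0.5586 0.0687 0.0927] [-0.58 -0.09  0.29  0.41] chute: [33.7 73.1 51.2] model: [30.  71.7 55. ]
ln [0.4934 0.0805 0.0977] [-0.03 -0.    0.01  0.02] chute: [-32.6  72.1  56.4] model: [-30.   71.7  55. ]
bore [0.5329 0.0992 0.1035] [-0.22 -0.03  0.11  0.16] chute: [ 2.2 99.1 57.4] model: [  0.  101.7  55. ]
head [0.5113 0.0096 0.2255] [-0.12 -0.02  0.06  0.09] chute: [ -0.4  30.3 193.9] model: [  0.  30. 198.]
bush [0.5144 0.0236 0.1511] [-0.32 -0.05  0.16  0.23] chute: [ -0.3  31.1 118.1] model: [  0.  30. 112.]
pin [ 0.4511 -0.0374  0.1598] [-0.36 -0.05  0.17  0.26] chute: [-49.5 -38.9 139.8] model: [-48.3 -37.5 139.9]
pintop [ 0.4529 -0.0417  0.1775] [-0.24 -0.03  0.11  0.17] chute: [-46.8 -39.5 157.8] model: [0. 0. 0.]
pinbot [ 0.4491 -0.0328  0.1412] [-0.34 -0.04  0.16  0.24] chute: [-52.4 -38.2 120.7] model: [0. 0. 0.]
[342.4990641 185.4992357] [354.92320551 205.41236009]
[348.2719263  183.95664694] [359.75678909 209.99105843]
[329.05378426 174.27707952] [346.14570442 190.18859574]
[349.08333333 184.08333333] [359.87878788 210.18181818]
```

The fit holds to about 2 mm, and triangulating each feature separately agrees with it. Next is pushing the block down the chute.

```bash
cat > h.py <<'E'
from workcell import env
import cv2,numpy as np
from scipy.spatial.transform import Rotation as R
from fit import frame,proj
v=np.load("fit.npy"); o,r=frame(v)
W=lambda *p:(o+r.apply(p)).tolist()
L=lambda:np.round(r.inv().apply(np.array(env.read_state()["position"])-o)*1e3,1)
def ori(a): # tool z into the chute floor, tool x at angle a (rad) from chute x
    z=np.array([0,0,-1.]); x=np.array([np.cos(a),np.sin(a),0]); M=np.c_[x,np.cross(z,x),z]
    return (r*R.from_matrix(M)).as_euler("xyz",degrees=True).tolist()
F=lambda:np.round(r.inv().apply(env.read_state()["force"]),1)
E
python3 - <<'E'
from h import *
env.gripper_to(0.0)
P=W(0,.268,.15)
c=[(ori(a),env.inverse_kinematics(P,ori(a))) for a in(np.pi/2,-np.pi/2)]
for x in c: print(np.round(x[0],1),x[1] and np.round(x[1],1))
q=min((x for x in c if x[1] is not None),key=lambda x:abs(x[1][5]))
env.goto(P,q[0]); env.move_straight(W(0,.268,.024))
print(L(),F())
t=env.move_straight(W(0,.152,.024),rate=.04,force_limit=20)
print(t,L(),F(),env.read_state()["clock"])
E
```

```text
Traceback (most recent call last):
ValueError: The truth value of an array with more than one element is ambiguous. Use a.any() or a.all()
```

```bash
python3 - <<'E'
from h import *
P=W(0,.268,.15)
c=[(ori(a),env.inverse_kinematics(P,ori(a))) for a in(np.pi/2,-np.pi/2)]
c=[x for x in c if x[1] is not None]
for x in c: print(np.round(x[0],1),np.round(x[1],1))
q=min(c,key=lambda x:abs(x[1][5]))
env.goto(P,q[0]); env.move_straight(W(0,.268,.024))
print(L(),F())
t=env.move_straight(W(0,.152,.024),rate=.04,force_limit=20)
print(t,L(),F(),env.read_state()["clock"])
E
```

```text
[180.  -10.3  78. ] [ 35.   18.1  -2.9  -8.  -61.7 136.3]
[ 180.    10.3 -102. ] [ 35.   18.1  -2.9  -8.  -61.7 -43.7]
[  0.5 268.6  24.9] [-1.   1.3  0.6]
True [  0.3 161.4  24.1] [-0.3  1.5  1.1] 10.3667
```

```bash
python3 - <<'E'
from h import *
t=env.move_straight(W(0,.148,.024),rate=.03,force_limit=22); print(t,L(),F())
env.move_straight(W(0,.185,.024)); env.move_straight(W(0,.185,.15))
ps=[]
for n,b in(("scene",(150,250,250,383)),("top",(155,225,255,375))):
    p=env.grab_frame(n); i=p["image"].copy()
    c=n[0]
    i=cv2.resize(i,None,fx=4,fy=4,interpolation=cv2.INTER_CUBIC)
    for d,col in((0,(0,0,255)),):
        q=np.array([(proj(c,W(*x))+.5)*4 for x in((.03,.15,.055),(-.03,.15,.055),(-.03,0,.055),(.03,0,.055))],int)
        cv2.polylines(i,[q],True,col,1)
    ps.append(cv2.resize(i[b[0]*4:b[1]*4,b[2]*4:b[3]*4],(400,300)))
cv2.imwrite("pics/push.png",cv2.resize(np.vstack(ps),(532,600)) if 0 else np.hstack(ps))
print(env.read_state()["clock"])
E
```

```text
True [  0.4 161.7  24.2] [-2.6  3.7  1.9]
12.0667
```

View pics/push.png

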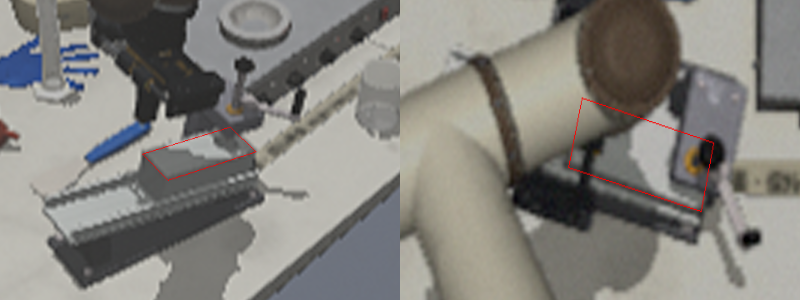

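The block's outline in the scene view at (145,155)–(255,150) matches the modelled pose against the stop. Next I'll lower the probe.

```bash
python3 - <<'E'
from h import *
env.move_straight(W(0,.185,.245)); env.move_straight(W(0,.03,.245)); env.move_straight(W(0,.03,.208),rate=.08)
env.dwell(.3); print(L(),F())
t=env.move_straight(W(0,.03,.192),rate=.015,force_limit=2.5); print("touch",t,L(),F())
t=env.move_straight(W(0,.03,.140),rate=.012,force_limit=9); print("bottom",t,L(),F())
env.dwell(.2); print(L(),F(),env.read_state()["clock"])
E
```

```text
[2.000e-01 3.010e+01 2.085e+02] [-0.7 -0.  -0.5]
touch True [ -0.   29.9 198.5] [0.9 0.5 0.7]
bottom True [ -0.   29.8 158.3] [-1.3  0.5  3.4]
[1.000e-01 2.980e+01 1.583e+02] [-2.   1.4  4.1] 18.8833
```

```bash
cat >> h.py <<'E'
th0=v[6]; OFF=.0185
def tool(phi,flip,back=0.,z=.131):
    e=np.array([np.cos(phi),np.sin(phi)]); t=np.array([-e[1],e[0]])
    c=np.array([0,.006])+.065*e-(OFF+back)*t
    return W(c[0],c[1],z),ori(phi+np.pi/2+flip)
E
python3 - <<'E'
from h import *
z0=L()[2]
t=env.move_straight(W(0,.03,.150),rate=.01,force_limit=7); print("recheck",t,z0,L(),F())
env.move_straight(W(0,.03,.22))
p=env.grab_frame("scene"); cv2.imwrite("pics/probe.png",cv2.resize(p["image"][160:220,300:380],None,fx=8,fy=8,interpolation=cv2.INTER_CUBIC))
for flip in(0,np.pi):
    for ph in(th0,th0+.8,th0+1.6):
        q=env.inverse_kinematics(*tool(ph,flip,.015)); print(flip,None if q is None else np.round(q,1))
print(np.round(env.read_state()["joint_positions"],1),env.read_state()["clock"])
E
```

```text
recheck True 158.3 [ -0.   29.8 158.3] [-0.9  1.4  3.3]
0 [ 13.4   7.  -27.2 -11.8 -52.   23.7]
0 [  5.9  10.9 -23.5 -12.3 -53.1  77.2]
0 [  3.2  16.2 -16.3 -12.1 -55.4 125.2]
3.141592653589793 [  13.4    7.   -27.2  -11.8  -52.  -156.3]
3.141592653589793 [   5.9   10.9  -23.5  -12.3  -53.1 -102.8]
3.141592653589793 [  3.2  16.2 -16.3 -12.1 -55.4 -54.8]
[ 12.1   8.8 -10.5 -11.1 -66.4 -20.2] 19.825
```

View pics/probe.png

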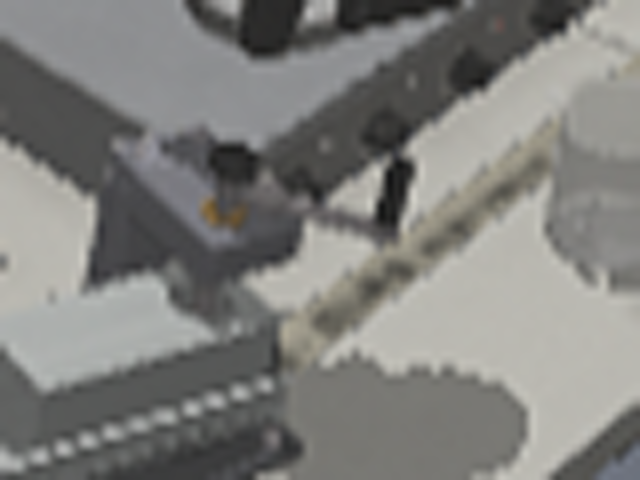

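The picture shows the head lowered to (233,160), with the block against the stop and the pin still at (395,195). The repeat press didn't move the probe, so it is standing on the bore's bottom. Now I'll swing the clamp.

```bash
python3 - <<'E'
from h import *
env.goto(*tool(th0,0,.015,.215)); env.move_straight(*tool(th0,0,.015)[:1],rate=.1); print(L(),F())
hit=False
for d in [0]+list(np.arange(.22,1.9,.22)):
    P,O=tool(th0+d,0)
    hit=env.move_straight(P,O,rate=.05,force_limit=22)
    l=L(); print(round(d,2),hit,l,F(),env.read_state()["clock"])
    if hit: break
E
```

```text
[-70.2 -12.4 131.5] [-0.2  0.2  0.1]
0 False [-60.5 -24.1 131. ] [0.1 0.  0.7] 22.0167
0.22 False [-52.7 -36.3 131. ] [ 0.2  0.9 -0.4] 22.4667
0.44 False [-42.2 -46.7 131. ] [-0.3  0.2  1. ] 22.9167
0.66 False [-29.6 -54.6 131. ] [ 0.7 -0.4  0. ] 23.3667
0.88 False [-15.7 -59.6 131. ] [ 0.7 -0.4  0. ] 23.8167
1.1 False [ -1.  -61.4 131. ] [ 0.6 -0.5 -0.5] 24.2667
1.32 False [ 13.3 -60.3 131. ] [-1.5 -1.7  1. ] 24.7167
1.54 True [ 18.7 -60.5 130.1] [-0.9 -1.6  1.4] 25.0333
```

```bash
python3 - <<'E'
from h import *
a=L(); ph=th0+1.40; t=np.array([-np.sin(ph),np.cos(ph)])
n=a[:2]/1e3+.012*t
h=env.move_straight(W(n[0],n[1],.131),rate=.03,force_limit=24); print(h,a,L(),F())
b=L()[:2]/1e3-.03*t
env.move_straight(W(b[0],b[1],.131)); env.move_straight(W(b[0],b[1],.24))
env.goto(W(-.1,.15,.3),ori(-np.pi/2))
ps=[]
for n,s in(("scene",(160,220,300,380)),("top",(165,225,320,400))):
    p=env.grab_frame(n);ps.append(cv2.resize(p["image"][s[0]:s[1],s[2]:s[3]],None,fx=5,fy=5,interpolation=cv2.INTER_CUBIC))
cv2.imwrite("pics/clamp.png",np.hstack(ps)); print(env.read_state()["clock"])
E
```

```text
True [ 18.7 -60.5 130.1] [ 17.8 -60.8 129.5] [-1.1 -1.4  1.7]
29.1417
```

View pics/clamp.png

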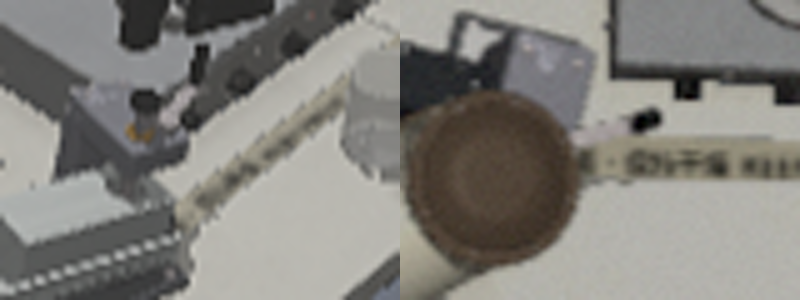

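```bash
python3 - <<'E'
from h import *
for d in(0,1.1,1.2,1.3,1.4,1.5):
    X=W(.065*np.cos(th0+d),.006+.065*np.sin(th0+d),.14); print(d,np.round(proj("s",X),1),np.round(proj("t",X),1))
print("seen s [339.6 172.6] t [368.7 188.7]")
E
```

```text
0 [348.3 183.9] [359.8 210. ]
1.1 [342.1 174.3] [369.1 193.2]
1.2 [340.8 173.6] [369.  191.4]
1.3 [339.5 173. ] [368.6 189.5]
1.4 [338.1 172.5] [368.1 187.7]
1.5 [336.6 172. ] [367.5 186. ]
seen s [339.6 172.6] t [368.7 188.7]
```

The picture agrees with a swing of about 1.33 rad from wherever the lever started. To be sure it is tight against the stop, I'll push once more, slowly.

```bash
python3 - <<'E'
from h import *
ph=th0+1.36; t=np.array([-np.sin(ph),np.cos(ph)])
env.goto(*tool(ph,0,.02,.23)); env.move_straight(tool(ph,0,.02)[0]); 
h=env.move_straight(tool(ph,0,-.015)[0],rate=.03,force_limit=3); a=L(); print(h,a,F())
h=env.move_straight(tool(ph,0,-.025)[0],rate=.03,force_limit=26); b=L(); print(h,b,F(),"advance mm",(b-a)[:2]@t)
env.move_straight(tool(ph,0,.02)[0]); env.move_straight(tool(ph,0,.02,.24)[0])
env.goto(W(-.1,.2,.3),ori(-np.pi/2))
p=env.grab_frame("scene"); cv2.imwrite("pics/final.png",p["image"][100:300,240:560]); print(env.read_state()["clock"])
E
```

```text
True [ 17.9 -58.6 130.2] [-0.4  0.4 -0.8]
True [ 17.2 -58.6 129.2] [-0.9 -1.   0.2] advance mm -0.6064814502659436
37.0167
```

View pics/final.png

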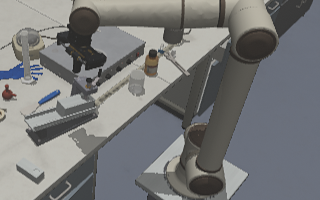

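The lever didn't give under 26 N and its cam needs at most 10 N, so it is tight. The picture shows the beaker at about (135,75) and the bottle at (152,62), both standing in place, and the gripper clear of the fixture.

```bash
python3 -c "
from workcell import env
print(env.close_job())"
```

```text
the job is handed in; nothing more can be done
None
```

I handed the job in at about 37 s: the block rests against the stop, the probe stands on the bore's bottom (about 40 mm of travel), the clamp held without moving under a 26 N push, and the beaker and bottle look undisturbed; no verdict was returned.

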